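Fit the matching tube disc on the sloping rotator

ROBOT

A 6-joint arm with a two-finger parallel gripper is mounted at the origin on the work surface. World frame = base frame: x ahead of the robot, y to its left, z up, the work surface at z = 0. Lengths are in m, angles in rad, forces in N, time in s.
With the tool pointing down it reaches from about 0.425 to 0.95 m from the base axis. Payload 3.5 kg.
Tool frame: the origin (TCP) lies midway between the tips of the shut fingers; the grasp point (between the pads) lies ctrl.grasp_offset behind it (ctrl.grasp_offset is the distance from the TCP to the grasp point, in m); x points along the fingers, y is the direction in which the jaws open and shut, and the axes are right-handed (so a half turn about x gives the same grasp; the last joint's range is limited). The gripper opens to 85 mm and grips with 20 to 120 N. Pads are 22 mm wide; open, the fingers measure 114 mm over their backs; the gripper's body (76 mm by 85 mm) begins 54 mm behind the grasp point. The pads swing forward as they close: fully open they stand 13 mm farther back than shut.
Start: joints at [1.167, 0.286, 1.577, -0, 1.279, -0.15], TCP at [0.169, 0.653, 0.231] pointing down, gripper open.
Joint ranges: [-2.77, 2.77], [-0.9, 2.22], [0.21, 2.48], [-1.53, 4.67], [0.24, 2.81], [-2.84, 2.84]. Speed limits (rad/s): [2.79, 2.79, 3.14, 3.14, 3.14, 3.14].

INTERFACE

Orientations are given as a unit quaternion [x, y, z, w].
In Python, from plant import readout, read_camera, sign_off, ctrl gives the robot as it stands.
- The arm moves only by the tool drive_tool, never from a script. Its argument "steps" is a list of rows, each a list of 5 numbers: the shift along the tool's x, y, z in cm, then the turn about the tool's x in degrees, then the opening, from 0 (shut) to 1 (fully open). A call has 1 to 10 rows; each row shifts and turns the commanded pose from where the row before left it, along the tool's axes as they then stand; what a row does not reach is not made up. A row lasts 1/10 s, in which the tool goes at most 50 mm and 8.59 degrees, less where a joint would pass 70% of its speed; a pose out of reach is approached as far as the arm can. A call is refused whole if a number of a shift passes 5 or a number of a turn 8.59, either way. A call with a gripper value outside its range is refused whole. The fingers move at their own pace and stop on an object; "force" is the grip in N (left out, the last holds). Time passes only in rows, so rows that do not move let the fingers close. It gives the time, the measured TCP pose, the force and the opening at its end, in the units of the state.
- readout.get_state(): the state, without advancing time (a new reading comes with each control period).
- read_camera(name): name is "side" or "top" or "wrist"; returns a dict with "frame" (384x512x3 uint8, red, green, blue), "vertical_fov" (degrees; the focal length in pixels is half the picture's height over the tangent of half this angle, whatever the lens; pixels are square), "cx", "cy" (the principal point, pixels), "eye" and "orientation" of the camera in the world. Camera axes: x right, y up, looking along -z (the intrinsics and any distortion apply to the point x, -y, -z); pixel columns grow to the right and rows downward; lengths in m; the calibration is good to about 2 mm. The wrist camera is an equidistant fisheye: a pixel r from the principal point sees the ray r / f radians off the axis. A picture is of the moment at which its call begins. There is no depth.
- sign_off(): hands the job in, once; it reports no verdict.
The state is a dict: "time": time; "qpos": joint angles; "dq": joint speeds; "joint_efforts": joint torques, N m; "eef_pos": TCP position; "tcp_rot": TCP orientation; "contact_force": force on the tool from outside, world axes, zero at the start; "wrist_torque": the same for the moment, N m; "opening": opening from 0.0 (shut) to 1.0 (fully open).
Only numpy, scipy, OpenCV 4.12 (cv2) and the standard library are available. Lean on these libraries where they do the work, as an engineer would, in place of code of your own. Each camera call takes 0.05 s, during which the arm holds its last target. There are 200 camera calls.

TASK

Three tube discs lie on the bench; fit the one whose bolt holes match the studs of the tube rotator's sloping drive plate. Guide it down in the gripper rather than dropping it, turn it until its holes find the studs, seat it fully home and flush on the plate, and let go; leave the other two discs, the tube rack and the wash bottle where they are.

Things in the scene. Friction and masses are not known exactly. Their poses are not given: they have to be found in the camera images.
- rotator: Tube rotator: cream bench machine on a grey foot 186 x 162 mm, 155 mm high, fixed. Origin: centre of its underside; x points to its back. On top an aluminium drive plate, 116 mm across, slopes 30 degrees from level, its low edge on the side of the discs. Three studs stand square on it, 120 degrees apart on an 80 mm circle: 10 mm thick, the upper 6 mm tapering to a 4 mm tip, 18 mm above the plate.
- seat (a point): Centre of the drive plate's upper face; z stands square out of it, x points up the slope. The plate's angle about z is not measured: the gear motor parked it with one stud within 25 degrees either side of x and holds it still up to 2 N m, so look or feel for the studs. A disc is home when its underside lies flat on the plate, studs through its holes; its weight keeps it there.
- disc_a_grip (a point): Tube disc with FOUR 14 mm holes, 90 degrees apart on an 80 mm circle. All three discs: teal plate 140 mm across, 8 mm thick, flat on the bench, about 0.36 kg; white clips 12 mm high on the rim, over 56 mm from the centre; grey grip bar in the middle, 52 mm along x, 20 mm wide along y, 22 to 62 mm above the underside. Site: the bar's centre, on the axis, 42 mm above the underside; z up.
- disc_b_grip (a point): Tube disc with THREE 14 mm through holes, 120 degrees apart on an 80 mm circle, at 90, 210 and 330 degrees from its x axis (counter-clockwise seen from above). Otherwise like disc_a. Site: centre of the grip bar, 42 mm above the underside; x along the bar, z up.
- disc_c_grip (a point): Tube disc with THREE 14 mm through holes, 120 degrees apart on a larger circle, 106 mm, at 90, 210 and 330 degrees from its x axis. Otherwise like disc_a. Site: centre of the grip bar, 42 mm above the underside; x along the bar, z up.
- rack_mid (a point): Loose white tube rack with green-capped tubes, 75 x 200 mm, 82 mm high, to the right of the discs; the point is its centre, 41 mm up. A bystander.
- bottle_mid (a point): Loose wash bottle with a red cap, 66 mm diameter, 166 mm high; the point is its centre, 83 mm up. Beside the rack, a bystander.

How it is judged:
By the outcome, as a careful person would: the job done as asked, in the order asked, and still so for the second after the job is handed in, with the robot touching nothing.
It also fails if it takes over 54 s, if anything falls off the work surface, if the arm or the gripper's body presses on something with over 40 N, if the wrist force passes 120 N, or if a joint passes its speed limit or range.

## Working session

There is one attempt and no reset: what is moved stays moved. The work goes in short steps, Python scripts to look and compute and a tool call to move; the robot and the scene stay as the last step left them, time stands still between calls to the robot, and variables do not carry over. Pictures are saved under pics/ and viewed, about 8 in all and at most 12, crops included, and the job is handed in when it is done.

Besides the shell and the picture viewer there is one more tool, called after ">>>" as name([rows], argument=value, ...), one row to a line, values as JSON. drive_tool: Moves the arm, as the interface text tells. Its arguments: {"type":"object","properties":{"steps":{"type":"array","items":{"type":"array","items":{"type":"number"}}},"force":{"type":"number"}},"required":["steps"]}

```bash
mkdir -p pics; ls
cat > h.py <<'E'
import numpy as np, cv2
from scipy.spatial.transform import Rotation as R
from plant import readout, read_camera, ctrl
def ray(c,u,v,fish=False):
    f=c["frame"].shape[0]/2/np.tan(np.radians(c["vertical_fov"])/2)
    x,y=(u-c["cx"])/f,(v-c["cy"])/f
    if fish:
        t=np.hypot(x,y); s=np.sin(t)/max(t,1e-9); d=np.array([x*s,-y*s,-np.cos(t)])
    else: d=np.array([x,-y,-1.])
    return np.array(c["eye"]),R.from_quat(c["orientation"]).apply(d)
def onplane(c,u,v,z,fish=False,n=(0,0,1),p=None):
    e,d=ray(c,u,v,fish); n=np.array(n,float); p=np.array([0,0,z]) if p is None else np.array(p)
    return e+d*((p-e)@n/(d@n))
def proj(c,P,fish=False):
    f=c["frame"].shape[0]/2/np.tan(np.radians(c["vertical_fov"])/2)
    q=R.from_quat(c["orientation"]).inv().apply(np.array(P)-c["eye"]); x,y=q[...,0],-q[...,1]; z=-q[...,2]
    r=np.hypot(x,y); k=np.arctan2(r,z)/np.maximum(r,1e-9) if fish else 1/z
    return np.stack([c["cx"]+f*x*k,c["cy"]+f*y*k],-1)
def save(c,n,box=None,s=1):
    im=c["frame"][:,:,::-1]
    if box: im=im[box[1]:box[3],box[0]:box[2]]
    cv2.imwrite(n,cv2.resize(im,None,fx=s,fy=s,interpolation=cv2.INTER_CUBIC))
E
python3 - <<'E'
from h import *
import pickle
cs={n:read_camera(n) for n in("side","top","wrist")}
pickle.dump(cs,open("c0.pkl","wb"))
for n,c in cs.items(): save(c,f"pics/{n}0.png",s=1.5); print(n,{k:v for k,v in c.items() if k!="frame"})
print(readout.get_state(), ctrl.grasp_offset, [a for a in dir(ctrl) if a[0]!='_'])
E
```

```text
pics
side {'vertical_fov': 57.514549132410046, 'cx': 261.2917464401639, 'cy': 193.5136249465767, 'eye': array([ 0.4312365 , -0.75382629,  0.91533037]), 'orientation': array([ 0.34906137, -0.03079969, -0.06549994,  0.93430043])}
top {'vertical_fov': 50.36906293781817, 'cx': 253.88136820719342, 'cy': 193.89859567051744, 'eye': array([ 0.48731533, -0.09267148,  1.43504578]), 'orientation': array([ 0.01995966, -0.02409092, -0.70475264,  0.70876298])}
wrist {'vertical_fov': 65.70646984690485, 'cx': 254.9906795666153, 'cy': 190.66479097539622, 'eye': array([0.09125141, 0.67184693, 0.37267537]), 'orientation': array([-0.12526816, -0.09545   ,  0.6046157 ,  0.78079257])}
{'time': 0.15, 'qpos': array([ 1.16700620e+00,  2.87042127e-01,  1.57782528e+00, -7.12966783e-07,
        1.27858041e+00, -1.50022865e-01]), 'dq': array([-0.00091283, -0.00206959, -0.00497835, -0.00236165,  0.00200207,
       -0.00063256]), 'joint_efforts': array([ 5.61400393e-04, -4.06603324e+01, -2.93142074e+01, -1.40263510e-04,
        3.93241746e-03,  2.28754880e-05]), 'eef_pos': array([0.16924828, 0.65292103, 0.23021997]), 'tcp_rot': array([ 0.08884864,  0.70160118, -0.0901106 ,  0.70124303]), 'contact_force': array([-0.48024757,  0.56840573, -0.02966963]), 'wrist_torque': array([-0.00621634, -0.00518017,  0.00798255]), 'opening': 0.9982578831054834} 0.0187 ['Unreachable', 'grasp_offset']
```

View pics/top0.png

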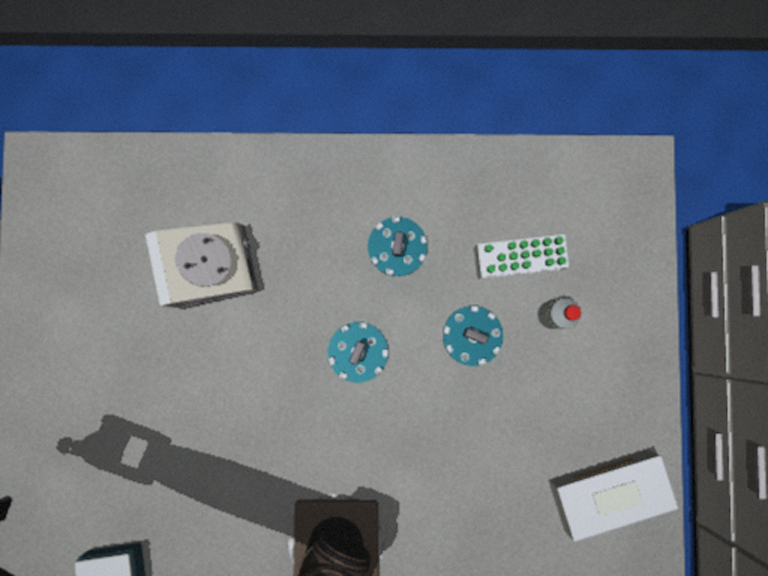

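View pics/side0.png

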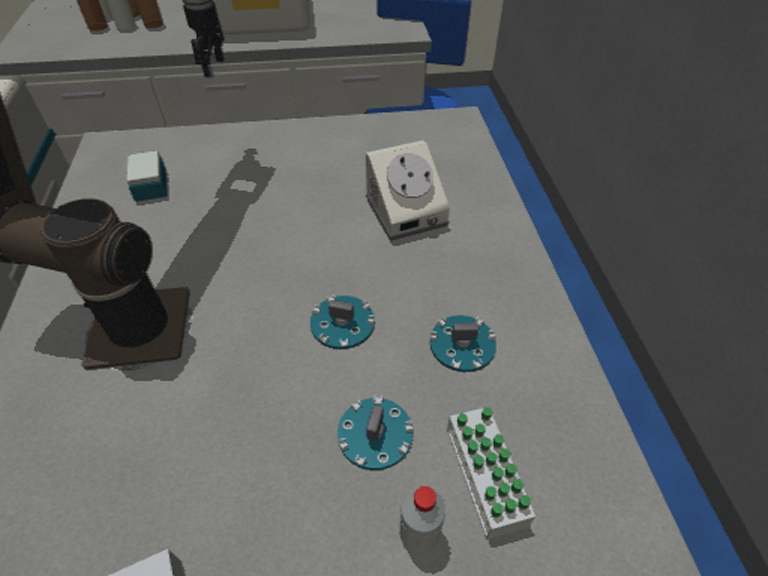

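Run:
```python
from h import *
import pickle
cs=pickle.load(open("c0.pkl","rb")); c=cs["top"]
a=[c["frame"][y-24:y+24,x-24:x+24] for x,y in((265,164),(239,235),(315,223))]
a+=[c["frame"][y-30:y+30,x-30:x+30] for x,y in((135,173),)]
b=[cv2.resize(i,(390,290) if 0 else (290,290),interpolation=cv2.INTER_CUBIC) for i in a]
im=np.vstack([np.hstack(b[:2]),np.hstack(b[2:])])
cv2.imwrite("pics/z.png",im[:,:,::-1])
# teal centres
hsv=cv2.cvtColor(c["frame"],cv2.COLOR_RGB2HSV)
m=cv2.inRange(hsv,(80,90,40),(100,255,255)); m[300:]=0
m=cv2.morphologyEx(m,cv2.MORPH_CLOSE,np.ones((9,9)))
for k in cv2.findContours(m,0,2)[0]:
    if cv2.contourArea(k)>500:
        e=cv2.fitEllipse(cv2.convexHull(k)); print(e,onplane(c,*e[0],.008))
```

```text
((238.29031372070312, 234.47109985351562), (39.51232147216797, 39.705291748046875), 101.93363952636719) [ 0.43460687 -0.04729525  0.008     ]
((314.9492492675781, 223.47320556640625), (39.08094787597656, 39.63996505737305), 165.83546447753906) [ 0.47422634 -0.31441845  0.008     ]
((264.5021057128906, 163.96295166015625), (38.83315658569336, 39.30562973022461), 108.4948501586914) [ 0.68212158 -0.13755898  0.008     ]
```

View pics/z.png

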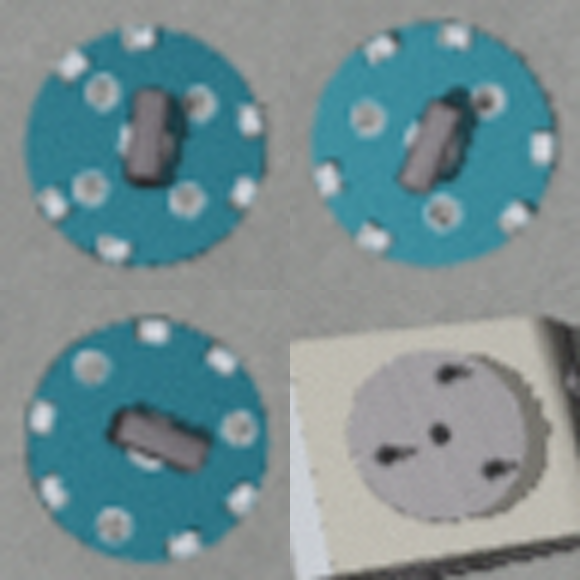

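View pics/wrist0.png

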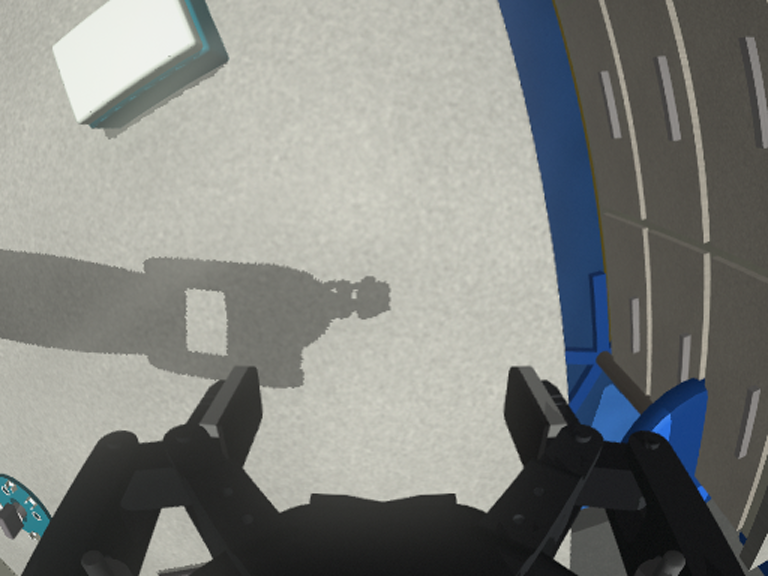

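Run:
```python
from h import *
import pickle
cs=pickle.load(open("c0.pkl","rb"))
for n,b in(("top",(92,140,176,212)),("side",(236,88,306,166))):
    c=cs[n]; g=cv2.cvtColor(c["frame"],cv2.COLOR_RGB2GRAY)
    hsv=cv2.cvtColor(c["frame"],cv2.COLOR_RGB2HSV)
    g[:b[1]]=255
    m=((g<75)).astype(np.uint8); k,l,s,ce=cv2.connectedComponentsWithStats(m)
    for i in range(1,k):
        x,y=ce[i]
        if b[0]<x<b[2] and b[1]<y<b[3] and s[i][4]<60: print(n,s[i],ce[i])
# R of tool
s=readout.get_state(); print(R.from_quat(s["tcp_rot"]).as_matrix().round(3))
```

```text
top [159 150   7  11  42] [162.11904762 154.85714286]
top [136 159   4   3   8] [137.25 160.  ]
top [135 171   3   3   8] [135.875 172.125]
top [124 176   3   3   8] [124.875 176.875]
top [146 179   3   3   7] [146.85714286 179.71428571]
top [173 181   1   1   1] [173. 181.]
top [172 184   1   1   1] [172. 184.]
top [158 195   5   2   6] [159.83333333 195.66666667]
top [129 196  29   8  56] [142.39285714 199.23214286]
top [124 201   3   2   3] [125.         201.66666667]
top [128 200   3   2   3] [129.         200.66666667]
top [112 202  12   3  21] [118.28571429 202.85714286]
top [123 205   1   1   1] [123. 205.]
top [125 204   2   1   2] [125.5 204. ]
side [267 105   2   4   7] [267.57142857 106.71428571]
side [272 115   3   3   6] [273.16666667 116.16666667]
side [283 115   3   3   7] [284. 116.]
side [268 123   2   4   7] [268.42857143 124.28571429]
side [271 131   7   1   7] [274. 131.]
side [288 143   1   1   1] [288. 143.]
side [275 159   1   1   1] [275. 159.]
side [268 161   3   2   3] [269.         161.33333333]
side [262 163   1   1   1] [262. 163.]
[[-0.001  0.251  0.968]
 [-0.002  0.968 -0.251]
 [-1.    -0.002 -0.   ]]
```

```bash
cat >> h.py <<'E'
def tri(obs):
    A=np.zeros((3,3));b=np.zeros(3)
    for e,d in obs:
        d=d/np.linalg.norm(d);M=np.eye(3)-np.outer(d,d);A+=M;b+=M@e
    p=np.linalg.solve(A,b)
    return p,[np.linalg.norm(np.cross(d/np.linalg.norm(d),p-e))*1000 for e,d in obs]
E
python3 - <<'E'
from h import *
import pickle
cs=pickle.load(open("c0.pkl","rb")); t,s=cs["top"],cs["side"]
for a,b in (((135.88,172.12),(273.17,116.17)),((137.25,160),(284,116)),((124.88,176.88),(267.57,106.71)),((146.86,179.71),(268.43,124.29))):
    print(*tri([ray(t,*a),ray(s,*b)]))
# rotator yaw: top corners of the body in top image: cream mask
hsv=cv2.cvtColor(t["frame"],cv2.COLOR_RGB2HSV)
m=cv2.inRange(hsv,(15,25,140),(35,120,255)); m[:, 180:]=0; m[:120]=0;m[230:]=0
k=max(cv2.findContours(m,0,2)[0],key=cv2.contourArea); r=cv2.minAreaRect(k); print(r, cv2.boxPoints(r), cv2.approxPolyDP(cv2.convexHull(k),3,True).ravel())
# bars from top and side
for n in("top","side"):
    c=cs[n]; f=c["frame"].astype(int); u,v=proj(c,np.array([.4346,-.0473,.042])); print(n,u,v)
    x0,y0=int(u)-15,int(v)-15; p=f[y0:y0+30,x0:x0+30]
    m=((p.max(2)-p.min(2)<30)&(p.sum(2)<400)).astype(np.uint8)
    k=max(cv2.findContours(m,0,2)[0],key=cv2.contourArea); print(cv2.minAreaRect(k),x0,y0)
E
```

```text
[0.6347061  0.2761258  0.13972004] [np.float64(0.7147299382160031), np.float64(0.7147299382157507)]
[0.67394647 0.2727994  0.13918067] [np.float64(0.43618582545623585), np.float64(0.4361858254562611)]
[0.61730799 0.30335542 0.16313029] [np.float64(0.27831323769395605), np.float64(0.2783132376938554)]
[0.61185152 0.24295199 0.13078929] [np.float64(0.37431115982766877), np.float64(0.37431115982796415)]Traceback (most recent call last):
  File "<stdin>", line 9, in <module>
ValueError: max() iterable argument is empty
```

Run:
```python
from h import *
S=np.array([[.67394647,.2727994,.13918],[.617308,.303355,.16313],[.6118515,.242952,.130789]])
m=S.mean(0); n=np.cross(S[1]-S[0],S[2]-S[0]); n/=np.linalg.norm(n); print(n,np.degrees(np.arccos(n[2])), n@(m-np.array([.6347,.27613,.13972])))
up=-np.array([n[0],n[1],0]); yaw=np.degrees(np.arctan2(up[1],up[0])); print("yaw",yaw)
for y in (yaw,90,95,100):
    a=np.radians(y); Rm=R.from_euler('ZY',[a,-np.pi/6]).as_matrix(); 
    q=(S-m)@Rm; print(y,np.degrees(np.arctan2(q[:,1],q[:,0])),q[:,2]*1000)
import pickle
cs=pickle.load(open("c0.pkl","rb")); t=cs["top"]; 
hsv=cv2.cvtColor(t["frame"],cv2.COLOR_RGB2HSV); print(hsv[165:170,115:118].reshape(-1,3)[:3])
f=t["frame"].astype(int); m=((f[...,0]-f[...,2]>12)&(f[...,0]>120)).astype(np.uint8); m[:130]=0; m[220:]=0;m[:,:85]=0;m[:,185:]=0
m=cv2.morphologyEx(m,cv2.MORPH_OPEN,np.ones((3,3)))
k=np.vstack([k for k in cv2.findContours(m,0,2)[0] if cv2.contourArea(k)>20]); 
print(cv2.approxPolyDP(cv2.convexHull(k),3,True).reshape(-1,2).tolist(), cv2.minAreaRect(k))
```

```text
[ 0.11140756 -0.4768847   0.87187691] 29.32251387066028 0.005489852174108082
yaw 103.14934268945784
103.14934268945784 [-105.38427292   14.23023181  133.93723406] [ 0.12522059 -0.45303631  0.32781573]
90 [-94.0432974   25.580588   145.56442257] [-4.37346309  1.09004533  3.28341775]
95 [-98.35027679  21.2931369  141.09454907] [-2.64919538  0.40426572  2.24492966]
100 [-102.66057992   16.96959306  136.68482109] [-0.9389487  -0.16091972  1.09986841]
[[ 27  15 187]
 [ 23  16 188]
 [ 23  17 184]]Traceback (most recent call last):
  File "<stdin>", line 13, in <module>
    return _nx.concatenate(arrs, 0, dtype=dtype, casting=casting)
           ~~~~~~~~~~~~~~~^^^^^^^^^^^^^^^^^^^^^^^^^^^^^^^^^^^^^^^
ValueError: need at least one array to concatenate
```

```bash
cat >> h.py <<'E'
def todo(P,yaw=None):
    """tool-frame shift (cm) to reach TCP P; tool-y yaw target in deg -> turn about tool x"""
    s=readout.get_state(); Rm=R.from_quat(s["tcp_rot"]).as_matrix()
    d=Rm.T@(np.array(P)-s["eef_pos"])*100; y=np.degrees(np.arctan2(Rm[1,1],Rm[0,1]))
    print("shift",d.round(2),"tool-y yaw",round(y,2), "turn", None if yaw is None else [round(((-(yaw+k-y)+180)%360)-180,2) for k in(0,180)])
E
python3 - <<'E'
from h import *
import pickle
cs=pickle.load(open("c0.pkl","rb")); c=cs["wrist"]
Rm=R.from_quat(readout.get_state()["tcp_rot"]).as_matrix()
print("axis in tool",Rm.T@R.from_quat(c["orientation"]).apply([0,0,-1]),"eye off",Rm.T@(c["eye"]-readout.get_state()["eef_pos"]))
print(Rm.T@R.from_quat(c["orientation"]).as_matrix())
for P in((.55,.25,.36),(.4,.276,.36),(.4346,-.0473,.25)): todo(P)
E
```

```text
axis in tool [ 9.50310697e-01 -4.34956769e-04  3.11302731e-01] eye off [-0.14243065 -0.00152281 -0.0802897 ]
[[ 5.90587622e-04  3.11302475e-01 -9.50310697e-01]
 [ 9.99999743e-01 -5.69360715e-04  4.34956769e-04]
 [-4.05666459e-04 -9.50310710e-01 -3.11302731e-01]]
shift [-12.94 -29.47  46.97] tool-y yaw 75.46 turn None
shift [-12.93 -30.72  31.8 ] tool-y yaw 75.46 turn None
shift [ -1.88 -61.12  43.26] tool-y yaw 75.46 turn None
```

>>> drive_tool([
  [-1.3, -1.9, 4.0, 0, 1],
  [-1.3, -1.9, 4.0, 0, 1],
  [-1.3, -1.9, 4.0, 0, 1],
  [-1.3, -1.9, 4.0, 0, 1],
  [-1.3, -1.9, 4.0, 0, 1],
  [-1.3, -1.9, 4.0, 0, 1],
  [-1.3, -1.9, 4.0, 0, 1],
  [-1.3, -1.9, 4.0, 0, 1],
  [-1.3, -1.9, 4.0, 0, 1],
  [-1.3, -1.9, 4.0, 0, 1],
])

```text
time: 1.15
eef_pos: [0.5099, 0.3676, 0.3615]
tcp_rot: [0.089, 0.702, -0.09, 0.701]
contact_force: [-0.1, 0.7, 0.3]
opening: 0.998
```

>>> drive_tool([
  [0, -1.9, 4.0, 0, 1],
  [0, -1.9, 4.0, 0, 1],
  [0, -1.9, 4.0, 0, 1],
  [0, 0, 4, 0, 1],
  [0, 0, 1, 0, 1],
  [0, 0, 0, 0, 1],
  [0, 0, 0, 0, 1],
  [0, 0, 0, 0, 1],
])

```text
time: 1.95
eef_pos: [0.6579, 0.2723, 0.3618]
tcp_rot: [0.089, 0.702, -0.089, 0.701]
contact_force: [0.1, -0.1, 0.4]
opening: 1.002
```

Run:
```python
from h import *
import pickle
c=read_camera("wrist"); pickle.dump(c,open("c1.pkl","wb")); save(c,"pics/w1.png",s=1.5)
print(readout.get_state()); print(proj(c,np.array([.6347,.2761,.1397]),True))
```

```text
{'time': 2.0, 'qpos': array([ 2.50188546e-01,  3.07805232e-01,  1.31650587e+00,  2.07247107e-04,
        1.51682568e+00, -1.06863904e+00]), 'dq': array([-0.00239025, -0.0011149 , -0.00032845, -0.00124017, -0.00344676,
       -0.00053357]), 'joint_efforts': array([-3.04541113e-01, -4.24932611e+01, -3.06940234e+01, -8.53477162e-03,
       -6.18848571e-03,  8.29423861e-04]), 'eef_pos': array([0.6579659 , 0.27233407, 0.36198629]), 'tcp_rot': array([ 0.08898009,  0.70137903, -0.08872557,  0.70162509]), 'contact_force': array([-0.43643639, -0.16109405, -0.46971468]), 'wrist_torque': array([ 0.00954233, -0.00095248, -0.06165898]), 'opening': 0.9963544412962964}
[254.47354625 142.49827596]
```

View pics/w1.png

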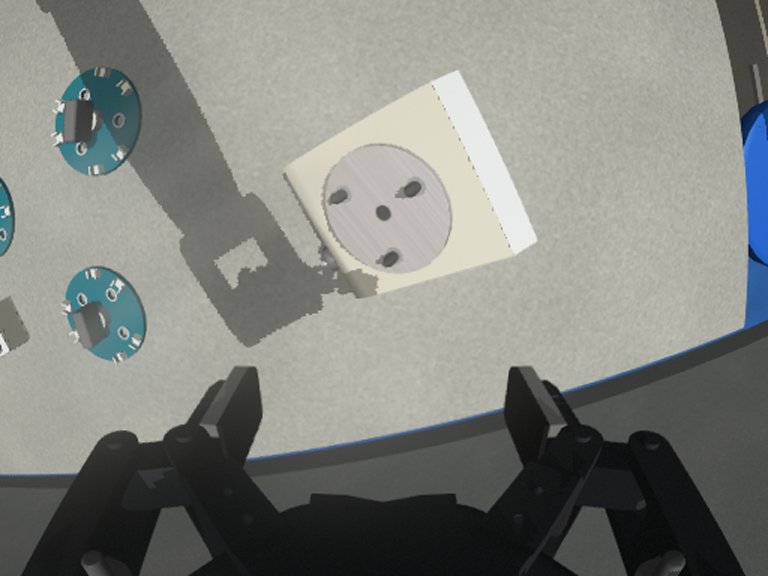

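Run:
```python
from h import *
import pickle
from scipy.optimize import least_squares
cs=pickle.load(open("c0.pkl","rb")); w=pickle.load(open("c1.pkl","rb"))
g=cv2.cvtColor(w["frame"],cv2.COLOR_RGB2GRAY)[95:183,213:303]
k,l,s,ce=cv2.connectedComponentsWithStats((g<105).astype(np.uint8))
for i in range(1,k):
    if 15<s[i][4]<300: print(s[i],ce[i]+[213,95])
a=onplane(w,433/1.5,86/1.5,.165,True);b=onplane(w,515/1.5,253/1.5,.165,True); print("ridge",a,b,np.degrees(np.arctan2(*(b-a)[1::-1])),np.linalg.norm(b-a))
```

```text
[56 26 12 10 81] [274.27160494 125.60493827]
[ 9 35  9  6 26] [226.30769231 132.80769231]
[38 42  9 10 66] [255.  141.5]
[42 73 10 10 73] [259.73972603 172.47945205]
ridge [0.54498295 0.33869658 0.165     ] [0.68699515 0.373676   0.165     ] 13.837235412054355 0.1462567060590179
```

Run:
```python
from h import *
import pickle
from scipy.optimize import least_squares
cs=pickle.load(open("c0.pkl","rb")); w=pickle.load(open("c1.pkl","rb")); t,s=cs["top"],cs["side"]
# order: center, stud(-105 -> 255), 14, 134
T=[(135.88,172.12),(137.25,160),(124.88,176.88),(146.86,179.71)]
Sd=[(273.17,116.17),(284,116),(267.57,106.71),(268.43,124.29)]
W=[(255,141.5),(259.74,172.48),(274.27,125.6),(226.3,132.8)]
def f(p,fixyaw=None):
    x,y,z,yaw,ph,h1,h2=p
    Rm=R.from_euler('ZY',[yaw,-np.pi/6]); out=[]
    for c,o,h,fi in((t,T,h1,0),(s,Sd,h1,0),(w,W,h2,1)):
        P=[[0,0,0]]+[[.04*np.cos(ph+k),.04*np.sin(ph+k),h] for k in np.radians([240,0,120])]
        out.append((proj(c,Rm.apply(P)+[x,y,z],bool(fi))-np.array(o))*(1 if fi else 2))
    return np.concatenate(out).ravel()
r=least_squares(f,[.6347,.2761,.1397,1.8,.25,.008,.008],x_scale=[.01,.01,.01,.1,.1,.01,.01])
print(r.x[:3],np.degrees(r.x[3:5]),r.x[5:],r.fun.round(1))
w0=pickle.load(open("c1.pkl","rb"))
# disc B in wrist view: teal ellipse + holes (bottom-left disc or top?)
for P in((.4346,-.0473,.008),(.4742,-.3144,.008),(.6821,-.1376,.008)): print(proj(w,np.array(P),True)*1.5)
```

```text
[0.63438    0.27663713 0.13840253] [102.5820593   15.16326508] [0.0059017  0.00608515] [-0.2  0.7 -0.3 -0.1 -0.4  0.1 -0.2 -0.3  0.1  0.4  0.5  0.1  0.2 -0.1
  0.7  0.4 -0.2  0.5  0.6  0.5  0.  -0.1 -1.  -1.5]
[ 94.0467652  120.89787685]
[-15.71231693 215.45231199]
[102.51428839 315.4652056 ]
```

```bash
python3 -c "
from h import *
todo((.475,-.063,.22),68)"
```

```text
shift [ 14.18 -37.04  -9.36] tool-y yaw 75.56 turn [np.float64(7.56), np.float64(-172.44)]
```

>>> drive_tool([
  [0, -4, -1, 0, 1],
  [0, -4, -1, 0, 1],
  [1, -4, -1, 0, 1],
  [2, -4, -1, 0, 1],
  [2, -4, -1, 0, 1],
  [2, -4, -1, 0, 1],
  [2, -4, -1, 0, 1],
  [2, -4, -1, 0, 1],
  [2, -4, -1, 0, 1],
  [1, -1, -0.4, 7.5, 1],
])

```text
time: 3.0
eef_pos: [0.4726, -0.0646, 0.2198]
tcp_rot: [0.137, 0.694, -0.137, 0.693]
contact_force: [-0.5, -0.5, 0.3]
opening: 1.002
```

>>> drive_tool([
  [0, 0, 0, 0, 1],
  [0, 0, 0, 0, 1],
  [0, 0, 0, 0, 1],
])

```text
time: 3.3
eef_pos: [0.4762, -0.0625, 0.2228]
tcp_rot: [0.134, 0.693, -0.134, 0.695]
contact_force: [0.4, 0.5, -0.4]
opening: 1.005
```

Run:
```python
from h import *
import pickle
c=read_camera("wrist"); pickle.dump(c,open("c2.pkl","wb")); save(c,"pics/w2.png",s=1.5)
print(readout.get_state()["eef_pos"],readout.get_state()["qpos"]); todo((.4346,-.0473,.1),68)
```

```text
[ 0.47625011 -0.06255247  0.2226912 ] [-3.42329352e-01 -1.48099177e-01  2.05162077e+00  1.94524703e-04
  1.23562955e+00 -1.53173294e+00]
shift [12.26 -0.14 -4.46] tool-y yaw 68.14 turn [np.float64(0.14), np.float64(-179.86)]
```

View pics/w2.png

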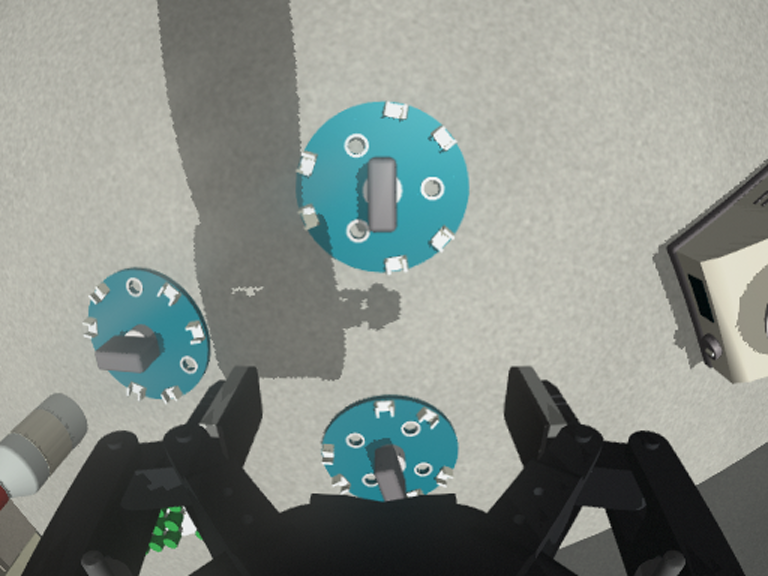

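Run:
```python
from h import *
import pickle
c=pickle.load(open("c2.pkl","rb"))
H=np.array([onplane(c,u/1.5,v/1.5,.008,True)[:2] for u,v in((356.3,145.5),(432,188),(358,231.3))])
m=H.mean(0); a=np.degrees(np.arctan2(*(H-m).T[::-1])); print(m,np.hypot(*(H-m).T),a)
top=np.array([onplane(c,u/1.5,v/1.5,.062,True)[:2] for u,v in((371,158),(395,158),(371,231),(395,231))]); print(top.mean(0), np.degrees(np.arctan2(*(top[0]+top[1]-top[2]-top[3])[::-1])))
hsv=cv2.cvtColor(c["frame"],cv2.COLOR_RGB2HSV)
mk=cv2.inRange(hsv,(80,90,30),(100,255,255)); mk[195:]=0; mk[:,:190]=0
mk=cv2.morphologyEx(mk,cv2.MORPH_CLOSE,np.ones((9,9))); k=max(cv2.findContours(mk,0,2)[0],key=cv2.contourArea)
e=cv2.fitEllipse(cv2.convexHull(k)); print(e,onplane(c,*e[0],.008,True))
todo((m[0],m[1],.1),68)
```

```text
[ 0.43420039 -0.04764604] [0.04009692 0.03999846 0.04027591] [-171.33962355   69.03761408  -51.02993825]
[ 0.43353658 -0.04668101] 158.19140171122066
((254.50509643554688, 124.17351531982422), (113.55843353271484, 114.64403533935547), 97.97815704345703) [ 0.43253724 -0.04727379  0.008     ]
shift [12.26 -0.19 -4.49] tool-y yaw 68.14 turn [np.float64(0.14), np.float64(-179.86)]
```

>>> drive_tool([
  [2, -0.1, -1.5, 0, 1],
  [2, -0.1, -1.5, -0.5, 1],
  [2, 0, -1.5, 0, 1],
  [2, 0, 0, 0, 1],
  [2, 0, 0, 0, 1],
  [2, 0, 0, 0, 1],
  [0, 0, 0, 0, 1],
  [0, 0, 0, 0, 1],
], force=30)

```text
time: 4.15
eef_pos: [0.4334, -0.0481, 0.102]
tcp_rot: [0.132, 0.695, -0.132, 0.695]
contact_force: [0.1, -0.5, 0.3]
opening: 1.001
```

```bash
python3 -c "
from h import *
todo((.4340,-.0475,.024),68.6)"
```

```text
shift [7.8  0.07 0.03] tool-y yaw 68.55 turn [np.float64(-0.05), np.float64(179.95)]
```

>>> drive_tool([
  [2, 0, 0, 0, 1],
  [2, 0, 0, 0, 1],
  [2, 0, 0, 0, 1],
  [1.8, 0, 0, 0, 1],
  [0, 0, 0, 0, 0.6],
  [0, 0, 0, 0, 0],
  [0, 0, 0, 0, 0],
  [0, 0, 0, 0, 0],
  [0, 0, 0, 0, 0],
  [0, 0, 0, 0, 0],
], force=30)

```text
time: 5.15
eef_pos: [0.4342, -0.0485, 0.0248]
tcp_rot: [0.132, 0.694, -0.132, 0.696]
contact_force: [-0.3, 2.2, 5.8]
opening: 0.23
```

>>> drive_tool([
  [0, 0, 0, 0, 0],
  [0, 0, 0, 0, 0],
  [-1, 0, 0, 0, 0],
  [-2, 0, 0, 0, 0],
  [0, 0, 0, 0, 0],
])

```text
time: 5.65
eef_pos: [0.434, -0.0491, 0.0552]
tcp_rot: [0.132, 0.693, -0.132, 0.696]
contact_force: [1.6, -0.7, -2.9]
opening: 0.233
```

```bash
python3 -c "
from h import *
todo((.6412,.2463,.25),12.6)"
```

```text
shift [-19.46  35.07   8.52] tool-y yaw 68.48 turn [np.float64(55.88), np.float64(-124.12)]
```

>>> drive_tool([
  [-2.5, 2, 1.0, 0, 0],
  [-2.5, 3.5, 1.0, 0, 0],
  [-2.5, 3.7, 1.0, 0, 0],
  [-2.5, 3.7, 1.0, 0, 0],
  [-2.5, 3.7, 1.0, 0, 0],
  [-2.5, 3.7, 1.0, 0, 0],
  [-2.0, 3.7, 1.0, 0, 0],
  [-1.5, 3.7, 1.0, 0, 0],
  [-1, 3.7, 0.5, 0, 0],
  [0, 3.7, 0, 0, 0],
])

```text
time: 6.65
eef_pos: [0.6422, 0.2478, 0.2487]
tcp_rot: [0.132, 0.694, -0.132, 0.695]
contact_force: [0.5, -0.4, -3.6]
opening: 0.233
```

>>> drive_tool([
  [0, 0, 0, 4, 0],
  [0, 0, 0, 8, 0],
  [0, 0, 0, 8, 0],
  [0, 0, 0, 8, 0],
  [0, 0, 0, 8, 0],
  [0, 0, 0, 8, 0],
  [0, 0, 0, 8, 0],
  [0, 0, 0, 4, 0],
  [0, 0, 0, 0, 0],
  [0, 0, 0, 0, 0],
])

```text
time: 7.65
eef_pos: [0.6402, 0.2465, 0.2467]
tcp_rot: [0.442, 0.552, -0.443, 0.551]
contact_force: [0.5, 0.5, -4.5]
opening: 0.234
```

```bash
python3 -c "
from h import *
s=readout.get_state();print(s['qpos'],s['eef_pos'],s['opening'],s['contact_force'])
todo((.6412,.2463,.205),12.6)
c=read_camera('wrist'); save(c,'pics/w3.png',s=1.5)
c=read_camera('side'); save(c,'pics/s3.png',(216,48,336,168),5)"
```

```text
[ 2.20004625e-01  3.01020456e-01  1.53039823e+00 -2.33514512e-04
  1.31263259e+00  1.18586285e-03] [0.64022859 0.2465051  0.24665377] 0.23377729177065298 [ 0.51040777  0.53923171 -4.47050378]
shift [4.17 0.1  0.04] tool-y yaw 12.54 turn [np.float64(-0.06), np.float64(179.94)]
```

View pics/s3.png

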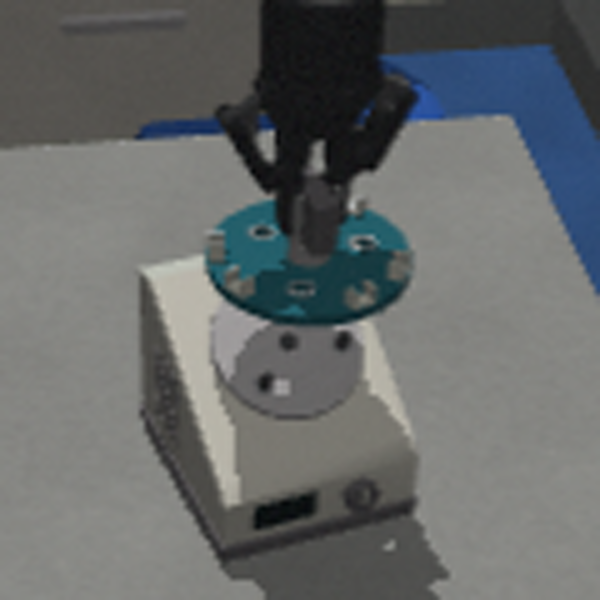

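>>> drive_tool([
  [1, 0.1, 0, 0, 0],
  [2, 0, 0, 0, 0],
  [1.2, 0, 0, 0, 0],
  [0.3, 0, 0, 0, 0],
  [0.3, 0, 0, 0, 0],
  [0.3, 0, 0, 0, 0],
  [0, 0, 0, 0, 0],
], force=22)

```text
time: 8.45
eef_pos: [0.6419, 0.2471, 0.1977]
tcp_rot: [0.443, 0.551, -0.443, 0.551]
contact_force: [0.4, -0.1, -3.2]
opening: 0.229
```

>>> drive_tool([
  [0.2, 0, 0, 0, 0],
  [0.2, 0, 0, 0, 0],
  [0.2, 0, 0, 0, 0],
  [0.2, 0, 0, 0, 0],
])

```text
time: 8.85
eef_pos: [0.643, 0.2464, 0.1931]
tcp_rot: [0.443, 0.55, -0.442, 0.553]
contact_force: [-1.8, -5.8, 8.0]
opening: 0.229
```

>>> drive_tool([
  [0.2, 0, 0, 0, 0],
  [0.2, 0, 0, 0, 0],
  [0.2, 0, 0, 0, 0],
])

```text
time: 9.15
eef_pos: [0.6439, 0.2446, 0.1892]
tcp_rot: [0.443, 0.549, -0.442, 0.554]
contact_force: [-2.9, -10.4, 13.8]
opening: 0.231
```

```bash
python3 -c "
from h import *
s=readout.get_state();print(s['eef_pos'],s['opening'],s['contact_force'],s['wrist_torque'])
todo((.6412,.2463,.173),12.6)
c=read_camera('side'); save(c,'pics/s4.png',(216,48,336,168),5)"
```

```text
[0.64388927 0.24464909 0.18923994] 0.23100500827748144 [ -2.93426271 -10.44429381  13.80069363] [-0.93165812  0.93452281  0.41750369]
shift [ 1.62 -0.23 -0.23] tool-y yaw 12.53 turn [np.float64(-0.07), np.float64(179.93)]
```

View pics/s4.png

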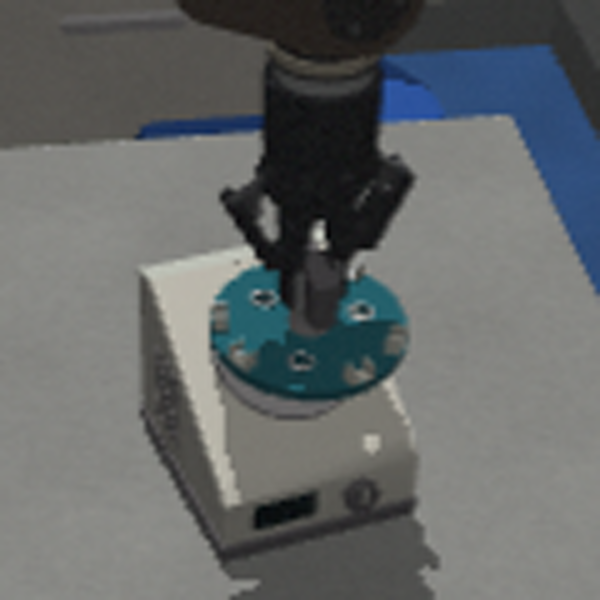

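>>> drive_tool([
  [0.2, 0, 0, 0, 0],
  [0.2, 0, 0, 0, 0],
  [0.2, 0, 0, 0, 0],
  [0, 0, 0, 0, 0],
], force=20)

```text
time: 9.6
eef_pos: [0.6449, 0.2437, 0.1853]
tcp_rot: [0.443, 0.548, -0.442, 0.555]
contact_force: [-3.4, -11.6, 16.2]
opening: 0.233
```

>>> drive_tool([
  [0.2, 0, 0, 0, 0],
  [0.2, 0, 0, 0, 0],
  [0.0, 0, 0, 0, 0],
])

```text
time: 9.9
eef_pos: [0.6455, 0.2432, 0.1827]
tcp_rot: [0.443, 0.548, -0.442, 0.556]
contact_force: [-3.9, -13.1, 20.5]
opening: 0.233
```

```bash
python3 -c "
from h import *
c=read_camera('wrist'); save(c,'pics/w5.png',(100,120,400,384),2)
c=read_camera('side'); save(c,'pics/s5.png',(216,48,336,168),5)
a=cv2.imread('pics/w5.png');b=cv2.imread('pics/s5.png');cv2.imwrite('pics/v5.png',np.hstack([a[:,:600],cv2.resize(b,(528,528))])[:, :1128]); 
i=cv2.imread('pics/v5.png'); cv2.imwrite('pics/v5.png',cv2.resize(i,(798,374),interpolation=cv2.INTER_AREA))"
```

```text
(no output)
```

View pics/v5.png

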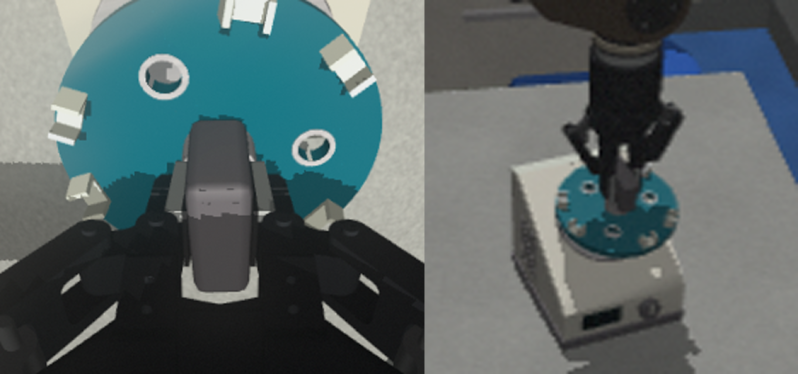

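```bash
cat >> h.py <<'E'
from scipy.optimize import least_squares
def discfit(c,obs):
    """obs: {hole deg:(u,v)}; returns pitch (deg), TCP height above underside; disc pivots about tool y"""
    s=readout.get_state(); Rt=R.from_quat(s["tcp_rot"]); B=np.array([[0,0,-1],[0,1,0],[1,0,0]]).T.astype(float)
    B=np.column_stack([[0,0,1],[0,1,0],[-1,0,0]]).astype(float) # disc axes in tool
    def pose(p):
        Rd=Rt*R.from_matrix(B)*R.from_euler('yxz',[p[0],p[3],p[4]]); G=s["eef_pos"]+Rt.apply([-.020,0,0])
        return Rd,G+Rd.apply([p[2],0,-p[1]])
    def f(p):
        Rd,o=pose(p); H=[[.04*np.cos(a),.04*np.sin(a),.008] for a in np.radians(list(obs))]
        return np.r_[(proj(c,Rd.apply(H)+o,True)-np.array(list(obs.values()))).ravel(),(p[1]-.0445)/.0015,p[2]/.0015,p[3]/.05,p[4]/.02]
    r=least_squares(f,[.2,.0445,0,0,0],x_scale=[.1,.01,.01,.1,.1]); Rd,o=pose(r.x)
    print("pitch",np.degrees(r.x[0]),"h",r.x[1],"off",r.x[2],"roll,yaw",np.degrees(r.x[3:]),"res",r.fun.round(2)); print("disc z",Rd.as_matrix()[:,2],"origin",o,"xyaw",Rd.as_matrix()[:,0])
    return Rd,o
E
python3 - <<'E'
from h import *
c=read_camera('wrist')
Rd,o=discfit(c,{210:(215.2,174.4),90:(321.2,224.6)})
Rp=R.from_euler('ZY',[np.radians(102.6),-np.pi/6]); C=np.array([.6344,.2766,.1385])
rel=(Rp.inv()*Rd).as_matrix(); print("origin in plate",Rp.inv().apply(o-C)*1000,"xdir",np.degrees(np.arctan2(rel[1,0],rel[0,0])),"z",rel[:,2])
T=[[.04*np.cos(a),.04*np.sin(a),.018] for a in np.radians([15.2,135.2,255.2])]
print(Rd.inv().apply(Rp.apply(T)+C-o)*1000)
E
```

```text
pitch 7.60657105647075 h 0.0437075827021676 off 0.0006318208210317502 roll,yaw [-2.21641587  1.2429732 ] res [ 0.56 -0.3  -0.33  0.08 -0.53  0.42 -0.77  1.08]
disc z [ 0.05941936 -0.11356772  0.99175184] origin [0.64283948 0.24765611 0.15927232] xyaw [ 0.23240421 -0.96463273 -0.12438641]
origin in plate [-15.67067508  -1.92231621  33.03327857] xdir -178.98157512997548 z [ 0.38866668 -0.03321432  0.92077957]
[[-56.0453953  -11.72710766   6.83893768]
 [  5.38170034 -29.55902496 -19.78313299]
 [-10.26001503  37.293079   -10.50234984]]
```

```bash
python3 - <<'E'
s=open('h.py').read()
s=s.replace("for a in np.radians(list(obs))]","for a in np.radians([k for k in obs if not isinstance(k,tuple)])]+[np.array(k)/1000 for k in obs if isinstance(k,tuple)]")
s=s.replace("/.0015,p[2]/.0015","/.003,p[2]/.003"); open('h.py','w').write(s)
E
python3 - <<'E'
from h import *
c=read_camera('wrist')
Rd,o=discfit(c,{210:(215.2,174.4),90:(321.2,224.6),(-26,0,62):(254.8,254.3),(26,0,62):(255.5,325.7),(-26,0,22):(254.5,205.5)})
Rp=R.from_euler('ZY',[np.radians(102.6),-np.pi/6]); C=np.array([.6344,.2766,.1385])
rel=(Rp.inv()*Rd).as_matrix(); print("origin in plate",Rp.inv().apply(o-C)*1000,"xdir",np.degrees(np.arctan2(rel[1,0],rel[0,0])),"z",rel[:,2])
T=[[.04*np.cos(a),.04*np.sin(a),.018] for a in np.radians([15.2,135.2,255.2])]
print(Rd.inv().apply(Rp.apply(T)+C-o)*1000)
print(c["eye"]-readout.get_state()["eef_pos"],readout.get_state()["eef_pos"])
E
```

```text
pitch 11.777185321243934 h 0.04725234197233385 off 0.005129154159677614 roll,yaw [-0.79519606  1.24279491] res [ 2.57  1.44 -0.05 -0.38  2.58  0.62  3.13  1.25  0.93 -3.27  0.92  1.71
 -0.28  1.08]
disc z [ 0.05251804 -0.18918078  0.98053684] origin [0.64401952 0.24736056 0.15537168] xyaw [ 0.23241094 -0.9526145  -0.1962416 ]
origin in plate [-18.09371892  -3.00946307  29.92815154] xdir -178.85034492872256 z [ 0.32045716 -0.00998472  0.94721038]
[[-57.77428606 -12.4690165    6.73488663]
 [  5.33255613 -31.1545267  -14.9071599 ]
 [-10.60157672  35.95732492  -8.41849423]]
[-0.01956781  0.0773928   0.14197976] [0.64549911 0.24318883 0.18271215]
```

>>> drive_tool([
  [0.25, 0, 0, 0, 0],
  [0.25, 0, 0, 0, 0],
  [0.25, 0, 0, 0, 0],
  [0, 0, 0, 0, 0],
])

```text
time: 10.5
eef_pos: [0.6463, 0.242, 0.1757]
tcp_rot: [0.443, 0.547, -0.442, 0.556]
contact_force: [-2.9, -17.4, 20.8]
opening: 0.228
```

>>> drive_tool([
  [0.25, 0, 0, 0, 0],
  [0.25, 0, 0, 0, 0],
  [0.25, 0, 0, 0, 0],
  [0, 0, 0, 0, 0],
])

```text
time: 10.9
eef_pos: [0.6459, 0.2409, 0.1658]
tcp_rot: [0.442, 0.547, -0.443, 0.557]
contact_force: [-2.0, -18.1, 17.1]
opening: 0.231
```

```bash
python3 -c "
from h import *
c=read_camera('wrist'); save(c,'pics/w6.png',(100,120,400,384),2)
s=readout.get_state();print(s['eef_pos'],s['opening'],s['contact_force'],s['wrist_torque'],s['qpos'])"
```

```text
[0.64590763 0.24098906 0.16588877] 0.23035861838496574 [ -1.73545978 -18.55927642  16.10634035] [-2.05052039  0.71661726  0.5183551 ] [ 2.14602633e-01  3.68913277e-01  1.59498870e+00 -1.30258937e-02
  1.17080338e+00  5.22122404e-04]
```

View pics/w6.png

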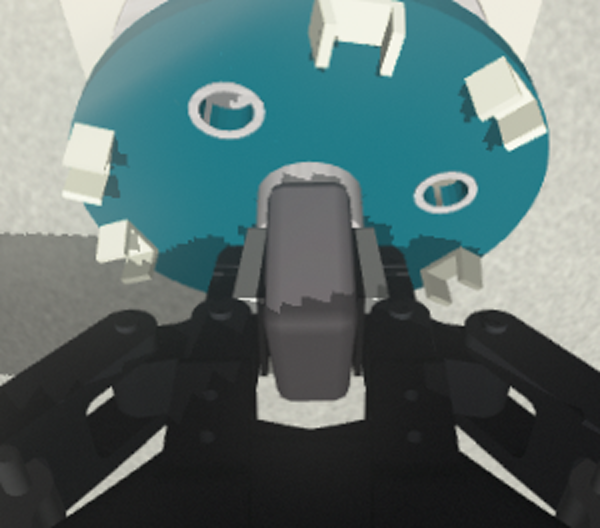

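```bash
cat >> h.py <<'E'
Rp=R.from_euler('ZY',[np.radians(102.6),-np.pi/6]); C=np.array([.6344,.2766,.1385])
def rep(obs,c=None):
    c=c or read_camera('wrist'); Rd,o=discfit(c,obs); rel=(Rp.inv()*Rd).as_matrix()
    print("origin in plate",Rp.inv().apply(o-C)*1000,"xdir",np.degrees(np.arctan2(rel[1,0],rel[0,0])),"z",rel[:,2])
    T=[[.04*np.cos(a),.04*np.sin(a),.018] for a in np.radians([15.2,135.2,255.2])]; print(Rd.inv().apply(Rp.apply(T)+C-o)*1000)
E
python3 - <<'E'
from h import *
c=read_camera('wrist')
rep({210:(213.5,175),90:(322.5,216)},c)
rep({210:(213.5,175),90:(322.5,216),(-26,0,62):(254.5,275),(26,0,62):(254,320),(-26,0,22):(254.5,210)},c)
E
```

```text
pitch 28.211178286310126 h 0.04163788843522277 off 0.004993819128254208 roll,yaw [-2.74916584  0.48840848] res [-0.1  -0.42  0.2   0.15 -0.95  1.66 -0.96  0.43]
disc z [ 0.13967746 -0.44193077  0.88610801] origin [0.64080746 0.25526346 0.14668267] xyaw [ 0.18109968 -0.86838512 -0.46163859]
origin in plate [-15.15212038  -1.59872492  18.19661339] xdir 179.2719647985134 z [ 0.04316042 -0.03990937  0.99827072]
[[-53.55226641 -12.84286485   1.6413627 ]
 [ 13.58649556 -29.55949616  -1.95598061]
 [ -5.40839535  36.97828162   1.4963009 ]]
pitch 25.92604018236808 h 0.0470286599012732 off 0.009859415586411483 roll,yaw [-0.60727432  1.16390205] res [ 2.61  0.31 -0.5   0.6   3.28  1.66  4.27  1.06  1.3  -4.04  0.84  3.29
 -0.21  1.02]
disc z [ 0.10458829 -0.41322687  0.90460203] origin [0.64289811 0.25196375 0.139139  ] xyaw [ 0.2127713  -0.87923233 -0.42623806]
origin in plate [-22.1077349   -2.91921357  13.50175533] xdir -179.08875829957012 z [ 0.08329603 -0.01192682  0.99645347]
[[-60.32940947 -12.56498631   9.3791594 ]
 [  6.13345543 -31.25073679   3.58862247]
 [-10.90681786  35.86327646   5.89910137]]
```

>>> drive_tool([
  [-0.8, 0, 0, 0, 0],
  [-0.8, 0, 0, 0, 0],
  [-0.8, 0, 0, 0, 0],
  [0, 0, 0, 4, 0],
  [0, 0, 0, 8, 0],
  [0, 0, 0, 4, 0],
  [0, 0, 0, 0, 0],
  [0, 0, 0, 0, 0],
], force=30)

```text
time: 11.8
eef_pos: [0.6412, 0.2475, 0.1818]
tcp_rot: [-0.514, -0.485, 0.515, -0.485]
contact_force: [0.0, 0.1, -4.0]
opening: 0.23
```

```bash
python3 -c "
from h import *
c=read_camera('wrist'); save(c,'pics/w7.png',(100,120,400,384),2)
import pickle; pickle.dump(c,open('c7.pkl','wb'))
s=readout.get_state();print(s['eef_pos'],s['opening'],s['contact_force'],s['wrist_torque'],s['tcp_rot']);todo(s['eef_pos'],-3.7)"
```

```text
[0.64133044 0.24746569 0.18186782] 0.23252387790904439 [ 0.25590534  0.22843766 -2.90761465] [ 0.00753821  0.00692174 -0.02789317] [-0.51452932 -0.48499371  0.51495955 -0.48462082]
shift [0. 0. 0.] tool-y yaw -3.43 turn [np.float64(0.27), np.float64(-179.73)]
```

View pics/w7.png

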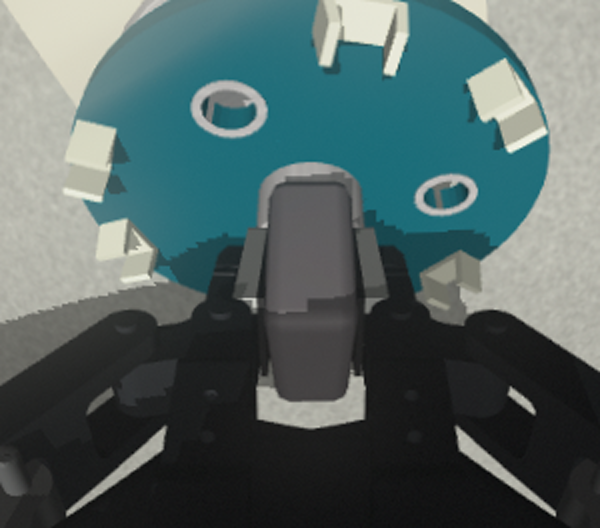

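Run:
```python
from h import *
import pickle
c=pickle.load(open('c7.pkl','rb'))
rep({210:(214.5,174.5),90:(322.5,217.5)},c)
s=readout.get_state(); Rt=R.from_quat(s["tcp_rot"])
Rd,o=discfit(c,{210:(214.5,174.5),90:(322.5,217.5)})
for z in(.030,.022,.010): print(z,"shift cm",Rt.inv().apply(C+Rp.apply([0,0,z])-o)*100)
```

```text
pitch 25.871796091559528 h 0.04238467814206996 off 0.005345227290783396 roll,yaw [-1.91364915  0.32275086] res [-0.3  -0.5   0.19  0.26 -0.71  1.78 -0.67  0.28]
disc z [ 0.00706464 -0.43731627  0.89928003] origin [0.64070666 0.2612036  0.16142141] xyaw [-0.06368976 -0.89767334 -0.43603461]
origin in plate [-2.74328967 -2.79615368 28.05120482] xdir 165.02801244681385 z [0.07869935 0.08850309 0.99296204]
[[-36.99376672 -24.23742829  -5.55107261]
 [ 32.18886727 -24.42262888  -9.25631954]
 [ -2.58229681  35.33377377 -13.74391237]]
pitch 25.871796091559528 h 0.04238467814206996 off 0.005345227290783396 roll,yaw [-1.91364915  0.32275086] res [-0.3  -0.5   0.19  0.26 -0.71  1.78 -0.67  0.28]
disc z [ 0.00706464 -0.43731627  0.89928003] origin [0.64070666 0.2612036  0.16142141] xyaw [-0.06368976 -0.89767334 -0.43603461]
0.03 shift cm [-0.3056934  -0.30768646 -0.05744349]
0.022 shift cm [ 0.38718392 -0.41759481 -0.4419447 ]
0.01 shift cm [ 1.42649988 -0.58245735 -1.01869653]
```

Run:
```python
from h import *
import pickle
c=pickle.load(open('c7.pkl','rb'))
s=readout.get_state(); Rt=R.from_quat(s["tcp_rot"])
Rd,o=discfit(c,{210:(214.5,174.5),90:(322.5,217.5)})
print("lateral",Rt.inv().apply(Rd.apply([-.0025,-.0044,0]))*100, "per 1cm along -n",Rt.inv().apply(Rp.apply([0,0,-.01]))*100)
```

```text
pitch 25.871796091559528 h 0.04238467814206996 off 0.005345227290783396 roll,yaw [-1.91364915  0.32275086] res [-0.3  -0.5   0.19  0.26 -0.71  1.78 -0.67  0.28]
disc z [ 0.00706464 -0.43731627  0.89928003] origin [0.64070666 0.2612036  0.16142141] xyaw [-0.06368976 -0.89767334 -0.43603461]
lateral [-0.12372193 -0.43737194 -0.22248297] per 1cm along -n [ 0.86609664 -0.13738545 -0.48062652]
```

>>> drive_tool([
  [-0.1, -0.2, -0.1, 0, 0],
  [0, -0.2, -0.1, 0, 0],
  [0, 0, 0, 0, 0],
  [0.25, -0.04, -0.15, 0, 0],
  [0.25, -0.04, -0.15, 0, 0],
  [0, 0, 0, 0, 0],
  [0, 0, 0, 0, 0],
])

```text
time: 12.55
eef_pos: [0.6371, 0.2523, 0.178]
tcp_rot: [-0.515, -0.484, 0.515, -0.484]
contact_force: [-0.7, -0.4, -2.5]
opening: 0.228
```

>>> drive_tool([
  [0.25, -0.04, -0.14, 0, 0],
  [0.25, -0.04, -0.14, 0, 0],
  [0, 0, 0, 0, 0],
])

```text
time: 12.85
eef_pos: [0.6362, 0.2553, 0.1726]
tcp_rot: [-0.515, -0.485, 0.516, -0.484]
contact_force: [0.0, -0.2, -3.1]
opening: 0.229
```

>>> drive_tool([
  [0.2, -0.03, -0.11, 0, 0],
  [0.2, -0.03, -0.11, 0, 0],
  [0, 0, 0, 0, 0],
])

```text
time: 13.15
eef_pos: [0.6358, 0.2575, 0.1688]
tcp_rot: [-0.515, -0.485, 0.515, -0.484]
contact_force: [0.0, 0.4, -3.3]
opening: 0.231
```

>>> drive_tool([
  [0.2, -0.03, -0.11, 0, 0],
  [0.2, -0.03, -0.11, 0, 0],
  [0, 0, 0, 0, 0],
])

```text
time: 13.45
eef_pos: [0.6357, 0.2597, 0.1652]
tcp_rot: [0.515, 0.484, -0.515, 0.484]
contact_force: [-0.1, 0.3, -2.9]
opening: 0.229
```

>>> drive_tool([
  [0.2, -0.03, -0.11, 0, 0],
  [0.2, -0.03, -0.11, 0, 0],
  [0, 0, 0, 0, 0],
], force=20)

```text
time: 13.75
eef_pos: [0.6361, 0.2604, 0.1648]
tcp_rot: [-0.514, -0.484, 0.515, -0.486]
contact_force: [-2.1, -6.0, 7.3]
opening: 0.226
```

Run:
```python
from h import *
import pickle
c=read_camera('wrist'); pickle.dump(c,open('c8.pkl','wb'))
# white hole rings near last positions
g=c["frame"].astype(int); hsv=cv2.cvtColor(c["frame"],cv2.COLOR_RGB2HSV)
m=((hsv[...,1]<70)&(hsv[...,2]>110)).astype(np.uint8)
for u,v in((214.5,174.5),(322.5,217.5)):
    x0,y0=int(u)-28,int(v)-22; teal=cv2.inRange(hsv,(80,80,25),(100,255,255))[y0:y0+44,x0:x0+56]
    k,l,s,ce=cv2.connectedComponentsWithStats((teal==0).astype(np.uint8))
    print([(s[i].tolist(),(s[i][0]+x0+(s[i][2]-1)/2,s[i][1]+y0+(s[i][3]-1)/2)) for i in range(1,k) if s[i][4]>60])
```

```text
[([9, 8, 38, 29, 801], (np.float64(213.5), np.float64(174.0)))]
[([12, 12, 33, 21, 377], (np.float64(322.0), np.float64(217.0)))]
```

Run:
```python
from h import *
import pickle
rep({210:(213.7,174.2),90:(322.2,217.2)},pickle.load(open('c8.pkl','rb')))
```

```text
pitch 25.628458493469758 h 0.04208727869240328 off 0.004912982039587791 roll,yaw [-2.15126334  0.46332908] res [-0.15 -0.45  0.16  0.2  -0.8   1.64 -0.75  0.4 ]
disc z [ 0.01010715 -0.43074694  0.90241616] origin [0.63528107 0.274147   0.14468689] xyaw [-0.06266793 -0.90096108 -0.42935051]
origin in plate [ 0.85379576 -0.3247507   6.65106025] xdir 165.03804938187966 z [0.08524482 0.0841008  0.9928043 ]
[[-32.92108795 -18.70152682  15.39432547]
 [ 36.23178517 -18.94289974  11.17272889]
 [  1.48607004  40.85789318   7.09836452]]
```

>>> drive_tool([
  [0.2, -0.02, -0.1, 0, 0],
  [0.2, -0.02, -0.1, 0, 0],
  [0.2, -0.02, -0.1, 0, 0],
  [0, 0, 0, 0, 0],
])

```text
time: 14.2
eef_pos: [0.6366, 0.261, 0.1642]
tcp_rot: [-0.513, -0.483, 0.516, -0.488]
contact_force: [-6.0, -15.2, 22.8]
opening: 0.231
```

>>> drive_tool([
  [0.2, 0, -0.05, 0, 0],
  [0.2, 0, -0.05, 0, 0],
  [0.2, 0, -0.05, 0, 0],
  [0, 0, 0, 0, 0],
])

```text
time: 14.6
eef_pos: [0.6373, 0.2614, 0.1632]
tcp_rot: [-0.512, -0.482, 0.516, -0.488]
contact_force: [-10.9, -19.7, 36.1]
opening: 0.233
```

>>> drive_tool([
  [-0.4, 0.02, 0.1, 0, 0],
  [-0.3, 0.02, 0.1, 0, 0],
  [-0.1, 0, 0.05, 0, 0],
  [0, 0, 0, 0, 0],
])

```text
time: 15.0
eef_pos: [0.6367, 0.2609, 0.1641]
tcp_rot: [-0.514, -0.483, 0.515, -0.487]
contact_force: [-3.4, -9.8, 15.6]
opening: 0.23
```

>>> drive_tool([
  [0, 0, 0, 0, 0.25],
  [0, 0, 0, 0, 0.26],
  [0, 0, 0, 0, 0.27],
  [0, 0, 0, 0, 0.28],
  [0, 0, 0, 0, 0.29],
  [0, 0, 0, 0, 0.3],
])

```text
time: 15.6
eef_pos: [0.6387, 0.2627, 0.1604]
tcp_rot: [0.518, 0.482, -0.513, 0.487]
contact_force: [4.9, -3.7, 1.5]
opening: 0.296
```

```bash
cat > m.py <<'E'
from h import *
import pickle,sys
c=read_camera('wrist'); pickle.dump(c,open(sys.argv[1]+'.pkl','wb')); save(c,f'pics/{sys.argv[1]}.png',(100,120,400,384),2)
hsv=cv2.cvtColor(c["frame"],cv2.COLOR_RGB2HSV)
nt=(cv2.inRange(hsv,(80,80,25),(100,255,255))==0).astype(np.uint8)
k,l,s,ce=cv2.connectedComponentsWithStats(nt)
for i in range(1,k):
    if 80<s[i][4]<1500 and s[i][1]>120: print(s[i],(s[i][0]+(s[i][2]-1)/2,s[i][1]+(s[i][3]-1)/2))
Rd,o=Rp*R.from_euler('z',165.2,degrees=True),C
for a in (90,210,330): print(a,proj(c,Rd.apply([.04*np.cos(np.radians(a)),.04*np.sin(np.radians(a)),.008])+o,True))
s=readout.get_state(); print(s['eef_pos'],s['contact_force'],s['opening'])
E
python3 m.py w9
```

```text
[187 162  39  32 858] (np.float64(206.0), np.float64(177.5))
[298 198  31  26 492] (np.float64(313.0), np.float64(210.5))
90 [315.05196485 211.24100924]
210 [208.35431179 179.42260968]
330 [219.08322085 253.32649114]
[0.63873286 0.26270398 0.16038932] [ 4.64862747 -2.79417494  0.95113999] 0.2972630877727108
```

>>> drive_tool([
  [0, 0, 0, 0, 0.4],
  [0, 0, 0, 0, 0.5],
  [0, 0, 0, 0, 0.6],
  [0, 0, 0, 0, 0.7],
  [0, 0, 0, 0, 0.7],
  [-0.5, 0, 0, 0, 0.7],
  [-1, 0, 0, 0, 0.7],
  [-2, 0, 0, 0, 0.7],
  [-3, 0, 0, 0, 0.7],
  [-3, 0, 0, 0, 0.7],
])

```text
time: 16.65
eef_pos: [0.635, 0.2638, 0.2539]
tcp_rot: [-0.515, -0.484, 0.515, -0.484]
contact_force: [0.1, 0.0, 0.4]
opening: 0.7
```

>>> drive_tool([
  [-3, 0, 0, 0, 0.7],
  [-2, 0, 0, 0, 0.7],
  [0, 0, 0, 0, 0.7],
  [0, 0, 0, 0, 0.7],
])

```text
time: 17.05
eef_pos: [0.6351, 0.2639, 0.3028]
tcp_rot: [0.516, 0.484, -0.515, 0.484]
contact_force: [-1.4, 0.1, -0.8]
opening: 0.699
```

```bash
python3 m.py w10
python3 - <<'E'
from h import *
import pickle
c=read_camera('side'); pickle.dump(c,open('s10.pkl','wb')); t=read_camera('top'); pickle.dump(t,open('t10.pkl','wb'))
w=pickle.load(open('w10.pkl','rb'))
a=cv2.resize(w["frame"][60:330,90:420,::-1],(560,458),interpolation=cv2.INTER_CUBIC)
b=cv2.resize(c["frame"][70:170,216:316,::-1],(240,240),interpolation=cv2.INTER_CUBIC)
d=cv2.resize(t["frame"][120:220,85:185,::-1],(218,218) if 0 else (240,218),interpolation=cv2.INTER_CUBIC)
cv2.imwrite('pics/f.png',np.hstack([a,np.vstack([b,d])]))
E
```

```text
[224 130  20  17 253] (np.float64(233.5), np.float64(138.0))
[283 153  18  16 196] (np.float64(291.5), np.float64(160.5))
[228 182  18  14 172] (np.float64(236.5), np.float64(188.5))
90 [292.55615008 161.40514353]
210 [234.70376133 139.2294245 ]
330 [236.77921387 189.16974282]
[0.63461443 0.26373443 0.30112926] [ 0.0965122   0.73834441 -0.27369326] 0.6954311630458357
```

View pics/f.png

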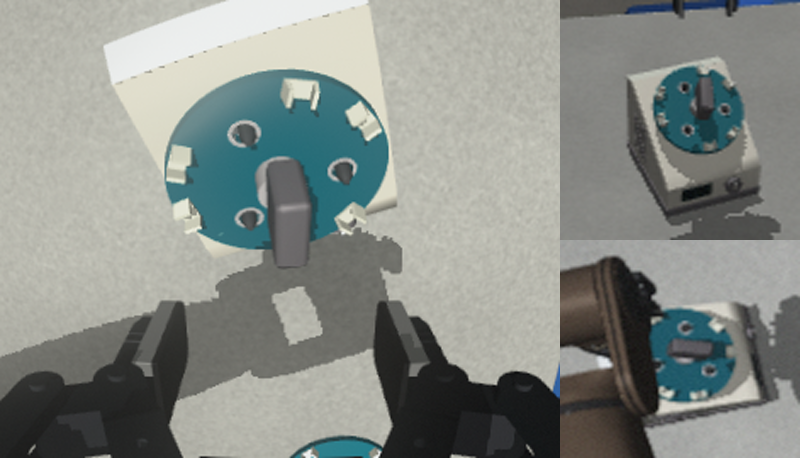

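Run:
```python
from h import *
import pickle
w=pickle.load(open('w10.pkl','rb')); t=pickle.load(open('t10.pkl','rb')); c0=pickle.load(open('c0.pkl','rb'))
H=np.array([[.04*np.cos(a),.04*np.sin(a),.008] for a in np.radians([90,210,330])]); O=np.array([(291.5,160.5),(233.5,138),(236.5,188.5)])
def f(p):
    Rd=Rp*R.from_euler('xy',p[3:5])*R.from_euler('z',np.radians(165.2)+p[5]); return (proj(w,Rd.apply(H)+C+Rp.apply(p[:3]),True)-O).ravel()
r=least_squares(f,np.zeros(6),x_scale=[.01]*3+[.1]*3); print("mm",r.x[:3]*1000,"deg",np.degrees(r.x[3:]))
d=cv2.absdiff(t["frame"],c0["top"]["frame"]).max(2)
for n,(u,v) in dict(A=(264,164),C=(315,223),rack=(348,171),bottle=(376,208)).items(): print(n,d[v-24:v+24,u-24:u+24].mean(),(d[v-20:v+20,u-20:u+20]>60).sum())
```

```text
mm [-1.30762118  0.73418276 -3.00050752] deg [-0.41164668  1.51158321  0.60681384]
A 21.57378472222222 0
C 21.631944444444443 0
rack 22.91579861111111 0
bottle 21.979166666666668 0
```

```bash
python3 -c "
from plant import sign_off
print(sign_off())"
```

```text
the job is handed in; nothing more can be done
None
```

I fitted disc B (three holes on the 80 mm circle) onto the drive plate, let it go, and handed the job in at about 17 s on the robot's clock.

**How it went:** The tool can only point straight down, so I tilted the disc by pressing it lightly onto the stud tips, which swung it in the grip to about the plate's slope. I then lifted it, turned it 16° to line the holes up with the studs, and guided it down over all three. The tool's turn left the disc rolled about 5° against the plate. Pressing at about 40 N did not take that out, so I eased the push and opened the fingers slowly. The last few millimetres at the rim settled by the disc's own weight.

**Last checks:**
- **Fit:** The final picture shows a stud through each of the three holes. Hole positions match the fully seated position to within about 1.7 pixels (roughly 2 mm).
- **Flushness:** A free fit to those holes gave tilts of 0.4° and 1.5° and a height of −3 mm. I take that as measurement scatter, because a raised disc would read positive. I did not press the disc to confirm it is flush.
- **Surroundings:** The other two discs, the rack and the bottle show no change in the top view.
- **Robot:** The gripper is clear, about 0.3 m above the bench. The highest force I saw reported was about 43 N at the wrist, during that press.

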